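# Fish the wrong-way-up cap out of the capper's feed tube with spring tongs

### The arm

A 6-joint arm with a two-finger parallel gripper is mounted at the origin on a cart in front of the work surface, level with it; the furniture and walls round the work are solid. World frame = base frame: x ahead of the robot, y to its left, z up, the work surface at z = 0. Lengths are in m, angles in rad, forces in N, time in s.
With the tool pointing down it reaches from about 0.35 to 0.775 m from the base axis. Payload 7.3 kg.
Tool frame: the origin (TCP) lies at the very end of the fingers, on their centre line; the grasp point (between the pads) lies 19 mm behind it (robot.hold_point_z is the distance from the TCP to the grasp point, in m); z points along the fingers, y is the direction in which the jaws open and shut (so a half turn about z gives the same grasp; the last joint's range is limited). The gripper opens to 92 mm and grips with 3 to 60 N. Pads are 19 mm wide; open, the fingers measure 130 mm over their backs; the gripper's body (75 mm by 190 mm) begins 47 mm behind the grasp point.
Start: joints at [-1.27, 0.342, 1.524, -0, 1.275, -0.146], TCP at [0.227, -0.473, 0.227] pointing down, gripper open.
Joint ranges: [-2.53, 2.53], [-0.77, 2.02], [0.04, 2.7], [-1, 4.14], [0.28, 2.66], [-3.11, 3.11]. Speed limits (rad/s): [2.57, 2.57, 3.14, 3.14, 3.14, 3.14].

### API

Orientations are given as [roll, pitch, yaw] about the fixed x, y, z axes, in that order (R = Rz(yaw) Ry(pitch) Rx(roll)).
In Python, from cell import monitor, viewer, robot gives the robot as it stands.
- The arm moves only by the tool move_arm, never from a script. Its argument "deltas" is a list of rows, each an object of numbers: "x", "y", "z": the shift along the tool's x, y, z in m; "wx", "wy", "wz": the turn, a rotation vector about the tool's x, y, z in degrees; "hand": the opening, from 0 (shut) to 1 (fully open). In form: [{"x": .., "y": .., "z": .., "wx": .., "wy": .., "wz": .., "hand": ..}, ...]. A call has 1 to 8 rows; each row is the pose to reach, as a shift and turn from the pose commanded when the call began, along the tool's axes at that moment; what a row does not reach only later rows make up. A row lasts 1/8 s, in which the tool goes at most 62.5 mm and 10.7 degrees, less where a joint would pass 70% of its speed; a pose out of reach is approached as far as the arm can. A call with a gripper value outside its range is refused whole. The fingers move at their own pace and stop on an object; "grip_force" is the grip in N (left out, the last holds). Time passes only in rows, so rows that repeat a pose let the fingers close. It gives the time, the measured TCP pose, the force and the opening at its end, in the units of the state.
- monitor.observe(): the state, without advancing time (a new reading comes with each control period).
- viewer.read_camera(name): name is "side" or "top"; returns the picture (400x640x3 uint8, red, green, blue); there is no depth.
- viewer.camera_params(name): a dict with "camera_matrix" (3x3 intrinsics, pixels), "k1" (the pictures are not rectified: a ray, as slopes to the right and down, at radius r is drawn at 1 + k1 r^2 times it, then the intrinsics apply), "R" (3x3) and "t" (3): a world point X has camera coordinates R X + t. Camera axes: x right, y down, z forward; pixel columns grow to the right and rows downward; lengths in m; the calibration is good to about 2 mm. A picture is of the moment at which its call begins. camera_params takes no time and is no camera call.
- robot.hand_in(): hands the job in, once; it reports no verdict.
The state is a dict: "time": time; "qpos": joint angles; "qvel": joint speeds; "joint_efforts": joint torques, N m; "tool_pos": TCP position; "tool_rot": TCP orientation; "contact_force": force on the tool from outside, world axes, zero at the start; "torque": the same for the moment, N m; "opening": finger opening in m.
Only numpy, scipy, OpenCV 4.12 (cv2) and the standard library are available. Lean on these libraries where they do the work, as an engineer would, in place of code of your own. Each camera call takes 0.05 s, during which the arm holds its last target. There are 200 camera calls.

### The job

One of the three caps at the bottom of the capping machine's feed tubes went in the wrong way up, with its open side and pale liner upward. Take the spring tongs from their holder, squeeze them on that cap down in its tube, lift it out and set it down gently in the steel dish, then stand the tongs back in their holder. Handle the cap with the tongs only (no finger may touch any of the three), leave the other two caps where they are, and do not knock over or push the bottles or the dish.

Things in the scene. Friction and masses are not known exactly. Their poses are not given: they have to be found in the camera images.
- tongs_grip (a point): Midway between the two blue handle plates of the spring tongs, 135 mm above their lower end: squeeze here. Axes: z up along the tongs, y the line along which they close. Plates: 16 mm wide (x), 38 mm tall (116 to 154 mm above the lower end), 48 mm apart over their outer faces when free. Nothing of the tongs stands above or outside the plates.
- tongs_tip (a point): Midway between the jaws of the tongs, 8 mm above their lower end; axes as tongs_grip. Each jaw is a blue plate 9 mm wide (x), 4 mm thick, 18 mm tall, its foot at the tongs' lower end. Free, the jaws are 45 mm apart inside and 54 mm outside. Above them the steel legs are 9 mm wide (x) together and narrow towards the pivot (17 mm long in x).
- tongs: The same tongs, 154 mm long, 0.1 kg, standing tips down in the holder; origin at the lower end, midway between the jaws. Steel legs cross like scissors at a pivot 80 mm up. A spring opens them: about 4 N on the handles at first, 9 N when the jaws meet a cap. Squeezed to 44.5 mm over the handles they are held firmly, jaws still open (about 40 mm inside); at 39 mm the jaws meet a cap.
- tongs_left (a joint): How far one leg of the tongs has turned inward, rad (both turn alike): 0 free and open, about 0.08 when the jaws meet a cap, 0.16 at the stop.
- magazine: Fixed cap magazine: steel foot 90 x 216 x 20 mm (x, y, z), origin under its centre, with three upright white tubes at y = -62, 0, +62 mm (x = 0). Tubes: 38 mm bore, 46 mm outside, floor 20 mm and open mouth 105 mm above the origin, each with two full-height slots 16 mm wide towards +x and -x, open at the top and outward: the jaws go down in these, either side of the cap.
- bad_cap_mid (a point): Centre of the black screw cap that lies open side up, its pale sealing liner showing inside (33.4 mm diameter, 19 mm tall, 12 g), flat on the floor of one of the tubes; z is the cap's axis.
- bad_cap: The same cap; origin at the centre of its underside.
- good_cap_1_mid (a point): Centre of a black cap of the same size lying right, closed side up, in another tube; must stay.
- good_cap_2_mid (a point): Centre of the other black cap lying closed side up; must stay.
- good_cap_1: The first of the right caps; origin at the centre of its underside.
- good_cap_2: The second of the right caps; origin at the centre of its underside.
- holder_floor (a point): Centre of the floor of the tongs' holder, a fixed upright sheet-steel pocket, 8 mm above the table. Inside it is 17 mm wide (x) and 63 mm (y); its walls end 64 mm above its floor, then a flared lip to 74 mm. The tongs stand in it with their y along its y, either way round, lower end on its floor.
- dish_floor (a point): Centre of the inner floor, 4 mm above the table, of a loose round steel dish: floor about 84 mm across inside, rim 120 mm across and 26 mm above the table, 0.35 kg.
- dish: The same dish; origin at the centre of its underside.
- bottle_a: Full glass bottle near the front middle of the table, 77 mm diameter up to 132 mm, tapering to a 34 mm neck and cap from 170 to 222 mm; 0.93 kg; origin at the centre of its underside. In the way.
- bottle_b: The same kind of bottle, behind on the left.
- bottle_c: The same kind of bottle, behind on the right.
Mind the look-alikes: they are no part of the job. Leave any orange look-alike of the tongs alone.

How it is judged:
By the outcome, as a careful person would: the job done as asked, in the order asked, and still so for the second after the job is handed in, with the robot touching nothing.
It also fails if it takes over 58 s, if anything falls off the work surface, if the arm or the gripper's body presses on something with over 40 N, if the wrist force passes 120 N, or if a joint passes its speed limit or range.

## Working session

There is one attempt and no reset: what is moved stays moved. The work goes in short steps, Python scripts to look and compute and a tool call to move; the robot and the scene stay as the last step left them, time stands still between calls to the robot, and variables do not carry over. Pictures are saved under pics/ and viewed, about 8 in all and at most 12, crops included, and the job is handed in when it is done.

Besides the shell and the picture viewer there is one more tool, called after "Call:" as name(argument=value, ...), one argument or row to a line, values as JSON. move_arm: Moves the arm, as the interface text tells. Its arguments: {"type":"object","properties":{"deltas":{"type":"array","items":{"type":"object","properties":{"x":{"type":"number"},"y":{"type":"number"},"z":{"type":"number"},"wx":{"type":"number"},"wy":{"type":"number"},"wz":{"type":"number"},"hand":{"type":"number"}}}},"grip_force":{"type":"number"}},"required":["deltas"]}

```bash
mkdir -p pics; ls
python3 - <<'E'
from cell import monitor, viewer, robot
import cv2, numpy as np
for n in ("side","top"):
    im=viewer.read_camera(n); cv2.imwrite(f"pics/{n}0.png",im[:,:,::-1])
    p=viewer.camera_params(n); print(n,p)
    R=np.array(p["R"]);print("pos",-R.T@np.array(p["t"]))
print(monitor.observe(), robot.hold_point_z)
E
```

```text
pics
side {'camera_matrix': array([[505.95176072,   0.        , 316.85528788],
       [  0.        , 505.95176072, 203.4279714 ],
       [  0.        ,   0.        ,   1.        ]]), 'k1': -0.09638857618436963, 'R': array([[ 0.89967464, -0.43591855,  0.02367627],
       [-0.14458313, -0.34869452, -0.9260172 ],
       [ 0.41192386,  0.82969099, -0.37673809]]), 't': array([-0.48707907,  0.1715409 ,  1.07594529])}
pos [ 0.01980707 -1.04521354  0.57573161]
top {'camera_matrix': array([[507.0127858 ,   0.        , 316.01419666],
       [  0.        , 507.0127858 , 195.88974026],
       [  0.        ,   0.        ,   1.        ]]), 'k1': -0.06946077298477246, 'R': array([[-0.02707265, -0.99961313, -0.00637726],
       [-0.99866271,  0.0273269 , -0.04388647],
       [ 0.04404377,  0.00518061, -0.99901617]]), 't': array([0.0015091 , 0.51735261, 1.26232069])}
pos [ 0.46110426 -0.01916871  1.28379319]
{'time': 0.1, 'qpos': array([-1.27002252e+00,  3.42690944e-01,  1.52488650e+00, -2.46632332e-05,
        1.27540600e+00, -1.45993248e-01]), 'qvel': array([-0.0018762 , -0.0014541 , -0.00171622, -0.00037053, -0.00092894,
        0.00192902]), 'joint_efforts': array([ 1.45068796e-03, -4.32002378e+01, -2.44695336e+01,  7.18148053e-02,
        5.26445266e-02, -4.82162329e-05]), 'tool_pos': array([ 0.22673903, -0.47312485,  0.226107  ]), 'tool_rot': array([-3.14021322e+00, -1.78992187e-04,  4.46774123e-01]), 'contact_force': array([-0.64092603,  0.10350012,  0.26412339]), 'torque': array([-0.03820458, -0.01333175,  0.04470643]), 'opening': 0.09208855569827458} 0.0188
```

View pics/side0.png

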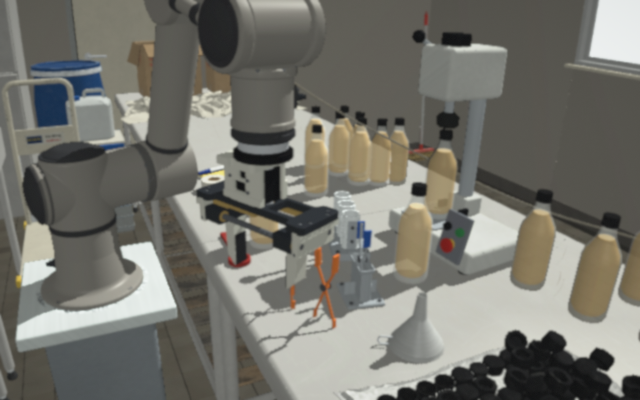

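View pics/top0.png

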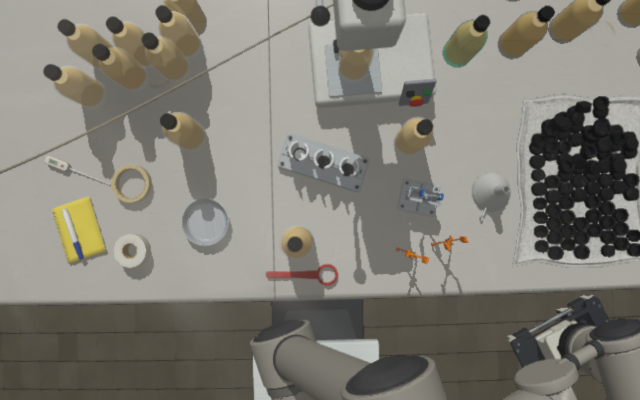

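The top view shows the magazine at about (323,160), the blue tongs in their holder at about (422,196), the dish at (206,223), bottle A at (296,242) and the orange look-alikes near (430,248). The arm hides part of the side view.

```bash
cat > h.py <<'E'
import cv2, numpy as np
from cell import monitor, viewer, robot
def cam(n):
    p=viewer.camera_params(n); return p["camera_matrix"],np.array([p["k1"],0,0,0,0.]),np.array(p["R"]),np.array(p["t"])
def ray(n,uv):
    K,d,R,t=cam(n); q=cv2.undistortPoints(np.array([[uv]],float),K,d)[0,0]
    v=R.T@np.array([q[0],q[1],1.]); return -R.T@t, v/np.linalg.norm(v)
def plane(n,uv,z):
    o,v=ray(n,uv); return o+v*(z-o[2])/v[2]
def tri(a,b):  # a,b: (name,uv)
    o1,v1=ray(*a);o2,v2=ray(*b)
    s=np.linalg.lstsq(np.c_[v1,-v2],o2-o1,rcond=None)[0]
    p,q=o1+s[0]*v1,o2+s[1]*v2; return (p+q)/2,np.linalg.norm(p-q)
def proj(n,X):
    K,d,R,t=cam(n); return cv2.projectPoints(np.array([X],float),cv2.Rodrigues(R)[0],t,K,d)[0][0,0]
def crop(im,x0,y0,x1,y1,s): return cv2.resize(im[y0:y1,x0:x1],None,fx=s,fy=s,interpolation=cv2.INTER_CUBIC)
E
python3 - <<'E'
from h import *
t=cv2.imread("pics/top0.png"); s=cv2.imread("pics/side0.png")
a=crop(t,275,130,375,194,8); 
b=crop(t,390,170,450,220,5); c=crop(s,310,180,410,310,2.5)[:250]
m=np.zeros((512+250,800,3),np.uint8)
m=cv2.resize(np.vstack([a,np.zeros((0,800,3),np.uint8)]),(480,307))
b=crop(t,390,170,450,220,4.9)[:,:294]; 
top=np.zeros((307,800,3),np.uint8); top[:,:480]=m; top[:b.shape[0],490:490+b.shape[1]]=b
c=crop(s,310,185,410,310,2.3); bot=np.zeros((290,800,3),np.uint8); bot[:c.shape[0],:c.shape[1]]=c[:290]
d=crop(t,170,190,330,290,2.8); bot[:280,300:300+448]=d
cv2.imwrite("pics/m1.png",np.vstack([top,bot]))
for nm,uv,z in [("dish",(206,223),.02),("holder",(420,196),.07),("tubes L",(297,151),.105),("M",(322,159),.105),("R",(348,166),.105),("bA",(295,243),.222),("bR",(424,126),.222),("bL",(168,121),.222)]:
    print(nm,plane("top",uv,z).round(3))
E
```

```text
dish [0.456 0.264 0.02 ]
holder [ 0.508 -0.262  0.07 ]
tubes L [0.619 0.029 0.105]
M [ 0.599 -0.029  0.105]
R [ 0.581 -0.09   0.105]
bA [0.411 0.033 0.222]
bR [ 0.65  -0.246  0.222]
bL [0.676 0.297 0.222]
```

View pics/m1.png

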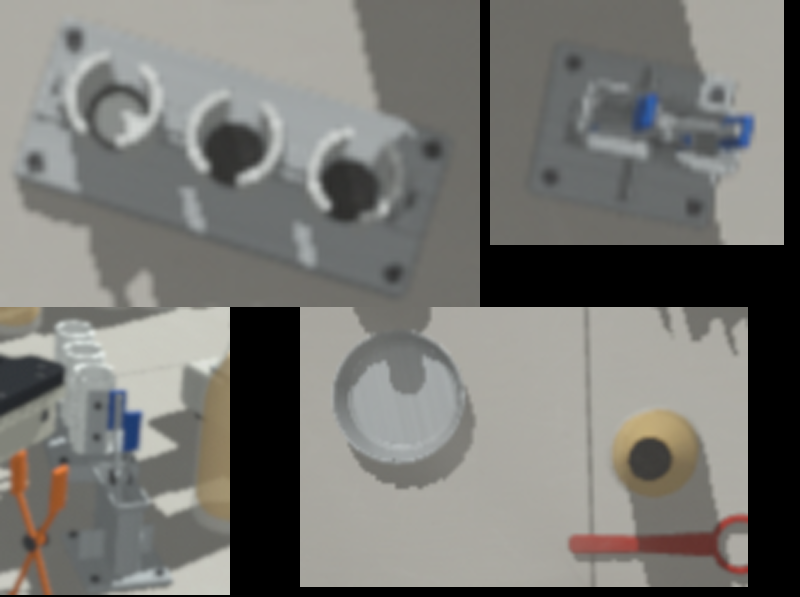

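The bad cap is in the left (+y) tube: its pale liner shows at about pixel (299,153), while the other two caps are plain dark. The tongs' handles are at about (422,193) and (441,197). Next I'll take precise measurements from colour masks and the screw heads.

Run:
```python
from h import *
t=cv2.imread("pics/top0.png"); s=cv2.imread("pics/side0.png")
def blue(im,x0,y0,x1,y1):
    hsv=cv2.cvtColor(im,cv2.COLOR_BGR2HSV); m=cv2.inRange(hsv,(105,110,40),(130,255,255)); k=np.zeros_like(m); k[y0:y1,x0:x1]=m[y0:y1,x0:x1]
    n,l,st,c=cv2.connectedComponentsWithStats(k,connectivity=8)
    return [(st[i].tolist(),c[i].round(1).tolist()) for i in range(1,n) if st[i][4]>3]
print("top",blue(t,390,170,455,225)); print("side",blue(s,300,200,400,310))
g=cv2.cvtColor(t,cv2.COLOR_BGR2GRAY).astype(float)
def spot(u,v,r=3):
    w=g[v-r:v+r+1,u-r:u+r+1]; w=np.clip(np.median(w)-8-w,0,None); yy,xx=np.mgrid[v-r:v+r+1,u-r:u+r+1]
    return np.array([(w*xx).sum(),(w*yy).sum()])/w.sum()
def scr(L,z):
    P=[plane("top",spot(*p),z)[:2] for p in L]; P=np.array(P); print(P.round(4).tolist(),"mean",P.mean(0).round(4)); return P
print("mag"); P=scr([(290,138),(283,163),(365,161),(357,187)],.02)
# order: backL, frontL, backR, frontR ; local y dir = L-R
d=(P[0]+P[1]-P[2]-P[3]); print("sizes",np.linalg.norm(P[0]-P[2]),np.linalg.norm(P[0]-P[1]),"yaw y-dir",np.degrees(np.arctan2(-d[0],d[1])))
print("holder")
scr([(407,183),(402,206),(437,189),(432,212)],.004)
# tube mouths: bright ring
_,m=cv2.threshold(g.astype(np.uint8),175,255,0); 
for u,v in [(298,150),(323,158),(348,166)]:
    k=np.zeros_like(m); k[v-14:v+13,u-13:u+14]=m[v-14:v+13,u-13:u+14]
    p=cv2.findNonZero(k); (c,r)=cv2.minEnclosingCircle(p); print(len(p),np.round(c,1),round(r,1),plane("top",c,.105).round(4), "R mm",r*1179/507)
m2=cv2.inRange(t,(0,0,0),(255,255,255))
```

```text
top [([420, 189, 4, 7, 22], [421.5, 192.1]), ([440, 194, 3, 6, 11], [441.3, 196.8])]
side [([357, 222, 3, 15, 20], [358.2, 228.2]), ([363, 231, 8, 16, 101], [366.4, 237.9])]
mag
[[0.6646, 0.0489], [0.6002, 0.0709], [0.6016, -0.1367], [0.5372, -0.1143]] mean [ 0.6009 -0.0328]
sizes 0.19601884680960716 0.06803478511028499 yaw y-dir -18.770292178732344
holder
[[0.5455, -0.2428], [0.4869, -0.2287], [0.5262, -0.3168], [0.4691, -0.3024]] mean [ 0.5069 -0.2727]
90 [298.2 149.4] 10.2 [0.623  0.0257 0.105 ] R mm 23.652644304128792
70 [323.5 157.5] 10.1 [ 0.6023 -0.033   0.105 ] R mm 23.543557071121487
41 [348.3 165.1] 9.7 [ 0.5828 -0.0903  0.105 ] R mm 22.584448120297765
```

Call:
move_arm(
  deltas=[
    {"z":-0.06},
    {"x":0.06,"y":-0.01,"z":-0.08,"wz":10},
    {"x":0.339,"y":-0.06,"z":-0.075,"wz":39.4,"hand":0.75},
    {"x":0.339,"y":-0.06,"z":-0.075,"wz":39.4,"hand":0.75},
    {"x":0.339,"y":-0.06,"z":-0.075,"wz":39.4,"hand":0.75},
    {"x":0.339,"y":-0.06,"z":-0.075,"wz":39.4,"hand":0.75},
    {"x":0.339,"y":-0.06,"z":-0.075,"wz":39.4,"hand":0.75},
    {"x":0.339,"y":-0.06,"z":-0.075,"wz":39.4,"hand":0.75},
  ],
)

```text
schema error: expected keys x, y, z, wx, wy, wz, hand
```

Run:
```python
from h import *
im=viewer.read_camera("side")[:,:,::-1].copy(); cv2.imwrite("pics/side1.png",im)
cv2.imwrite("pics/m2.png",crop(im,290,170,430,320,4))
print(monitor.observe()["tool_pos"],monitor.observe()["tool_rot"])
hsv=cv2.cvtColor(im,cv2.COLOR_BGR2HSV); m=cv2.inRange(hsv,(105,110,40),(130,255,255)); k=np.zeros_like(m); k[170:320,320:410]=m[170:320,320:410]
n,l,st,c=cv2.connectedComponentsWithStats(k)
for i in range(1,n):
    if st[i][4]>3: print(st[i],c[i])
```

```text
[ 0.22677014 -0.4731545   0.22618508] [-3.14038860e+00 -1.95994058e-04  4.46764867e-01]
[358 222   2  15  20] [358.25 227.85]
[363 231   8  16 101] [366.36633663 237.87128713]
```

View pics/m2.png

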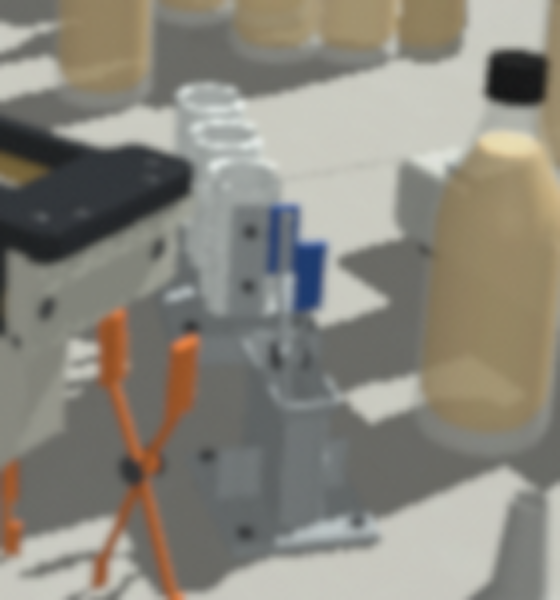

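The arm did not move because each row needs all seven keys. The side view does show both blue handle plates, with top edges at about (368,231) and (361,222), and the left tube mouth at about (343,194). I'll triangulate from these.

Run:
```python
from h import *
for n,a,b in [("near",(368.2,230.9),(441.3,196.6)),("far",(361.3,221.7),(421.8,191.8)),("tubeL",(342.7,194.5),(298.2,149.4)),("tubeM",(346.5,203.5),(323.5,157.5))]:
    p,e=tri(("side",a),("top",b)); print(n,p.round(4),"gap",round(e,4), plane("top",b,.162 if n in("near","far") else .105).round(4))
N=plane("top",(441.3,196.6),.162);F=plane("top",(421.8,191.8),.162);d=F-N
print("mid",(N+F)/2,"len",np.linalg.norm(d),"yaw",np.degrees(np.arctan2(-d[0],d[1])))
t=cv2.imread("pics/top0.png");g=cv2.cvtColor(t,cv2.COLOR_BGR2GRAY)
c=cv2.HoughCircles(cv2.GaussianBlur(g,(3,3),0)[185:260,170:245],cv2.HOUGH_GRADIENT,1,20,param1=80,param2=15,minRadius=15,maxRadius=28)
print("dish",None if c is None else [((np.array(q[:2])+[170,185]).tolist(),q[2],plane("top",np.array(q[:2])+[170,185],.026).round(4)) for q in c[0][:3]])
```

```text
near [ 0.5034 -0.2932  0.1593] gap 0.0044 [ 0.5014 -0.2914  0.162 ]
far [ 0.5145 -0.2496  0.1589] gap 0.0027 [ 0.5132 -0.2483  0.162 ]
tubeL [0.6243 0.0252 0.1033] gap 0.0023 [0.623  0.0256 0.105 ]
tubeM [ 0.6034 -0.0334  0.1034] gap 0.0019 [ 0.6023 -0.033   0.105 ]
mid [ 0.50729678 -0.26985325  0.162     ] len 0.04472934599021293 yaw -15.360155874059817
dish [([209.5, 232.5], np.float32(21.8), array([0.4327, 0.2547, 0.026 ]))]
```

Call:
move_arm(
  deltas=[
    {"x":0,"y":0,"z":-0.06,"wx":0,"wy":0,"wz":0,"hand":0.75},
    {"x":0.06,"y":-0.01,"z":-0.08,"wx":0,"wy":0,"wz":10,"hand":0.75},
    {"x":0.339,"y":-0.06,"z":-0.075,"wx":0,"wy":0,"wz":39.4,"hand":0.75},
    {"x":0.339,"y":-0.06,"z":-0.075,"wx":0,"wy":0,"wz":39.4,"hand":0.75},
    {"x":0.339,"y":-0.06,"z":-0.075,"wx":0,"wy":0,"wz":39.4,"hand":0.75},
    {"x":0.339,"y":-0.06,"z":-0.075,"wx":0,"wy":0,"wz":39.4,"hand":0.75},
    {"x":0.339,"y":-0.06,"z":-0.075,"wx":0,"wy":0,"wz":39.4,"hand":0.75},
    {"x":0.339,"y":-0.06,"z":-0.075,"wx":0,"wy":0,"wz":39.4,"hand":0.75},
  ],
)

```text
time: 1.15
tool_pos: [0.509, -0.27, 0.3008]
tool_rot: [-3.14, 0.001, -0.235]
contact_force: [-0.9, -0.6, 0.9]
opening: 0.069
```

Call:
move_arm(
  deltas=[
    {"x":-0.001,"y":0.001,"z":0.06,"wx":0,"wy":0,"wz":0.8,"hand":0.75},
    {"x":-0.001,"y":0.001,"z":0.11,"wx":0,"wy":0,"wz":0.8,"hand":0.75},
    {"x":-0.001,"y":0.001,"z":0.15,"wx":0,"wy":0,"wz":0.8,"hand":0.75},
    {"x":-0.001,"y":0.001,"z":0.177,"wx":0,"wy":0,"wz":0.8,"hand":0.75},
    {"x":-0.001,"y":0.001,"z":0.177,"wx":0,"wy":0,"wz":0.8,"hand":0.75},
  ],
)

```text
time: 1.78
tool_pos: [0.5035, -0.2735, 0.1227]
tool_rot: [-3.14, 0.005, -0.256]
contact_force: [0.5, 0.4, 0.3]
opening: 0.0688
```

Run:
```python
from h import *
im=viewer.read_camera("side")[:,:,::-1].copy(); cv2.imwrite("pics/m3.png",crop(im,300,150,430,310,3.7))
```

```text
(no output)
```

View pics/m3.png

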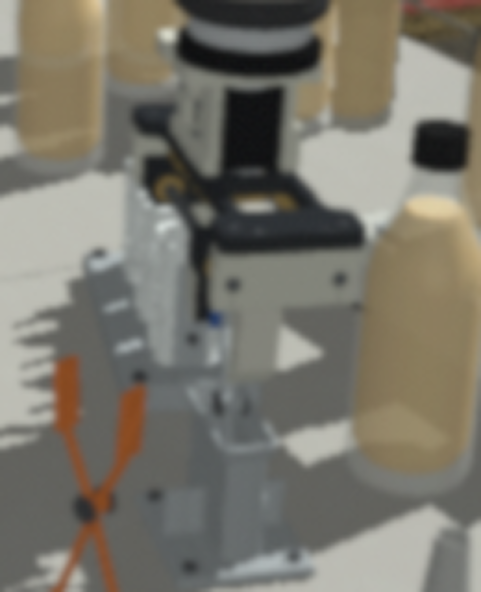

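The fingers straddle the handles and touch nothing. The commanded and measured poses differ slightly, so I'll check whether it is still settling.

```bash
python3 -c "
from h import *
o=monitor.observe(); print(o['time'],o['tool_pos'],o['tool_rot'],o['qvel'].round(3),o['qpos'].round(3))"
```

```text
1.825 [ 0.50462774 -0.2741533   0.12453635] [-3.14129308e+00  1.51167926e-03 -2.55723526e-01] [ 0.006 -0.031 -0.039  0.003  0.004  0.002] [-0.631  0.528  1.526 -0.     1.089  1.196]
```

Call:
move_arm(
  deltas=[
    {"x":0.0015,"y":-0.0025,"z":0,"wx":0,"wy":0,"wz":0,"hand":0.75},
    {"x":0.0015,"y":-0.0025,"z":0,"wx":0,"wy":0,"wz":0,"hand":0.6},
    {"x":0.0015,"y":-0.0025,"z":0,"wx":0,"wy":0,"wz":0,"hand":0.52},
    {"x":0.0015,"y":-0.0025,"z":0,"wx":0,"wy":0,"wz":0,"hand":0.484},
    {"x":0.0015,"y":-0.0025,"z":0,"wx":0,"wy":0,"wz":0,"hand":0.484},
    {"x":0.0015,"y":-0.0025,"z":0,"wx":0,"wy":0,"wz":0,"hand":0.484},
    {"x":0.0015,"y":-0.0025,"z":0,"wx":0,"wy":0,"wz":0,"hand":0.484},
  ],
  grip_force=30,
)

```text
time: 2.7
tool_pos: [0.5087, -0.2724, 0.1269]
tool_rot: [3.14, -0.004, -0.255]
contact_force: [-0.3, -0.1, 8.8]
opening: 0.0443
```

Call:
move_arm(
  deltas=[
    {"x":0,"y":0,"z":-0.01,"wx":0,"wy":0,"wz":0,"hand":0.484},
    {"x":0,"y":0,"z":-0.03,"wx":0,"wy":0,"wz":0,"hand":0.484},
    {"x":0,"y":0,"z":-0.06,"wx":0,"wy":0,"wz":0,"hand":0.484},
    {"x":0,"y":0,"z":-0.1,"wx":0,"wy":0,"wz":0,"hand":0.484},
    {"x":0,"y":0,"z":-0.14,"wx":0,"wy":0,"wz":0,"hand":0.484},
    {"x":0,"y":0,"z":-0.15,"wx":0,"wy":0,"wz":0,"hand":0.484},
    {"x":0,"y":0,"z":-0.15,"wx":0,"wy":0,"wz":0,"hand":0.484},
  ],
)

```text
time: 3.58
tool_pos: [0.5074, -0.2715, 0.2744]
tool_rot: [3.142, 0.0, -0.255]
contact_force: [0.5, -0.7, -2.1]
opening: 0.0441
```

Run:
```python
from h import *
im=viewer.read_camera("side")[:,:,::-1].copy(); cv2.imwrite("pics/side4.png",im);cv2.imwrite("pics/m4.png",crop(im,290,110,430,310,3))
o=monitor.observe(); print(o['time'],o['tool_pos'],o['tool_rot'],o['contact_force'],o['opening'])
```

```text
3.625 [ 0.50704642 -0.27122747  0.27342537] [-3.14095019e+00  1.99662686e-03 -2.54774911e-01] [-0.57938484  0.04356372 -0.06692785] 0.044917959662590344
```

View pics/m4.png

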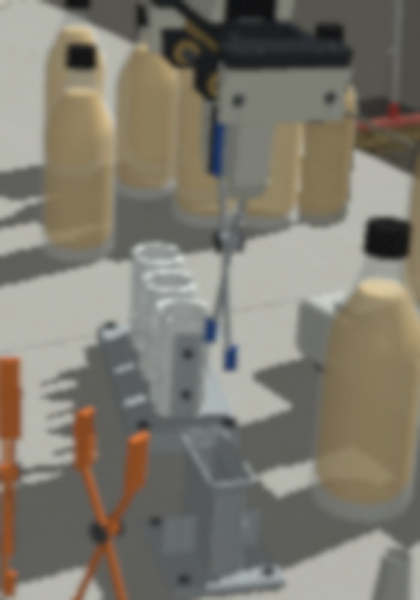

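The tongs are lifted clear, and the jaw feet show at about (367,233) and (360,224). I'll now compute their real offset from the TCP.

Run:
```python
from h import *
im=cv2.imread("pics/side4.png"); hsv=cv2.cvtColor(im,cv2.COLOR_BGR2HSV); m=cv2.inRange(hsv,(105,110,30),(130,255,255)); m[:205]=0; m[:,:340]=0;m[260:]=0
n,l,st,c=cv2.connectedComponentsWithStats(m)
T=np.array([.5070,-.2712,.2734]); yaw=-.2547; x=np.array([np.cos(yaw),np.sin(yaw),0]); y=np.array([-np.sin(yaw),np.cos(yaw),0])
for i in range(1,n):
    a=st[i]
    if a[4]<4: continue
    for nm,uv in (("cen",c[i]),("foot",(a[0]+a[2]/2-.5,a[1]+a[3]-.5)),("head",(a[0]+a[2]/2-.5,a[1]-.5))):
        o,v=ray("side",uv); s=((T-o)@x)/(v@x); p=o+s*v
        print(a,nm,"lat",((p-T)@y).round(4),"z",p[2].round(4),"z-tcp",(p[2]-T[2]).round(4))
for sgn in (1,-1):
    print(proj("side",T+y*sgn*.023-[0,0,.107]))   # expected jaw centre (9 mm above foot)
```

```text
[359 217   2   6  11] cen lat 0.025 z 0.1625 z-tcp -0.1109
[359 217   2   6  11] foot lat 0.0242 z 0.1568 z-tcp -0.1166
[359 217   2   6  11] head lat 0.0267 z 0.1689 z-tcp -0.1045
[366 227   2   5  10] cen lat -0.0241 z 0.1646 z-tcp -0.1088
[366 227   2   5  10] foot lat -0.0251 z 0.1598 z-tcp -0.1136
[366 227   2   5  10] head lat -0.023 z 0.1694 z-tcp -0.104
[359.92804835 218.38431726]
[366.3994563  227.92056183]
```

Call:
move_arm(
  deltas=[
    {"x":0.003,"y":-0.03,"z":-0.01,"wx":0,"wy":0,"wz":-6,"hand":0.484},
    {"x":0.009,"y":-0.075,"z":-0.01,"wx":0,"wy":0,"wz":-16,"hand":0.484},
    {"x":0.014,"y":-0.12,"z":-0.01,"wx":0,"wy":0,"wz":-26,"hand":0.484},
    {"x":0.019,"y":-0.165,"z":-0.01,"wx":0,"wy":0,"wz":-36,"hand":0.484},
    {"x":0.024,"y":-0.21,"z":-0.01,"wx":0,"wy":0,"wz":-46,"hand":0.484},
    {"x":0.03,"y":-0.255,"z":-0.01,"wx":0,"wy":0,"wz":-56,"hand":0.484},
    {"x":0.034,"y":-0.295,"z":-0.01,"wx":0,"wy":0,"wz":-66,"hand":0.484},
    {"x":0.0364,"y":-0.3164,"z":-0.01,"wx":0,"wy":0,"wz":-75.8,"hand":0.484},
  ],
)

```text
time: 4.62
tool_pos: [0.6222, 0.0277, 0.282]
tool_rot: [-3.137, 0.002, 1.076]
contact_force: [0.1, 0.2, -1.6]
opening: 0.0445
```

Call:
move_arm(
  deltas=[
    {"x":0,"y":0,"z":0,"wx":0,"wy":0,"wz":-10,"hand":0.484},
    {"x":0,"y":0,"z":0.03,"wx":0,"wy":0,"wz":-10,"hand":0.484},
    {"x":0,"y":0,"z":0.035,"wx":0,"wy":0,"wz":-10,"hand":0.484},
    {"x":0,"y":0,"z":0.035,"wx":0,"wy":0,"wz":-10,"hand":0.484},
    {"x":0,"y":0,"z":0.035,"wx":0,"wy":0,"wz":-10,"hand":0.484},
  ],
)

```text
time: 5.25
tool_pos: [0.6229, 0.0253, 0.2504]
tool_rot: [3.14, -0.0, 1.242]
contact_force: [0.2, 0.7, -0.8]
opening: 0.0445
```

Run:
```python
from h import *
im=viewer.read_camera("side")[:,:,::-1].copy(); cv2.imwrite("pics/side5.png",im);cv2.imwrite("pics/m5.png",crop(im,290,110,410,260,4))
tp=viewer.read_camera("top")[:,:,::-1].copy(); cv2.imwrite("pics/top5.png",tp)
o=monitor.observe(); print(o['time'],o['tool_pos'],o['tool_rot'],o['contact_force'],o['opening'],o['qpos'].round(2))
T=o['tool_pos'].copy(); print("tcp->tube dxy", np.array([.622,.0257])-T[:2], "yaw err deg",71.2-np.degrees(o['tool_rot'][2]))
```

```text
5.35 [0.62286766 0.02530141 0.25059887] [ 3.14003742e+00 -3.16567904e-04  1.24247374e+00] [-0.30372173  0.33872554 -0.15903073] 0.04451856164715913 [-0.08  0.51  1.19 -0.    1.44  0.25]
tcp->tube dxy [-0.00086766  0.00039859] yaw err deg 0.011498770138160808
```

View pics/m5.png

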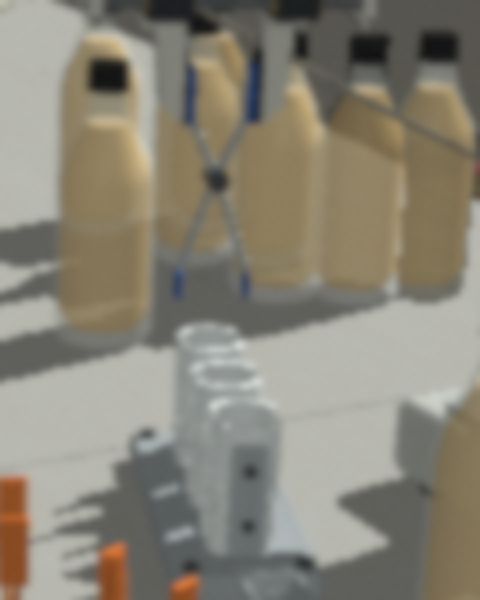

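The jaws are centred above the left tube mouth, with feet at about (334,184) and (351,185) and the mouth centre at (342,194). I'll check jaws against mouth numerically in the same view.

Run:
```python
from h import *
im=cv2.imread("pics/side5.png"); hsv=cv2.cvtColor(im,cv2.COLOR_BGR2HSV); m=cv2.inRange(hsv,(105,90,30),(130,255,255)); m[:172]=0; m[:,:328]=0;m[188:]=0;m[:,358:]=0
n,l,st,c=cv2.connectedComponentsWithStats(m); 
for i in range(1,n): print(st[i],c[i])
T=np.array([.62287,.0253,.2506]); yd=np.array([np.sin(1.2425),-np.cos(1.2425),0])
for s in (1,-1): print("exp jaw",proj("side",T+s*yd*.023-[0,0,.107]))
for z in (.105,): print("exp mouth from tcp xy",proj("side",[T[0],T[1],z]), "tube est",proj("side",[.622,.0257,z]))
# ring in side: bright mask
g=cv2.cvtColor(im,cv2.COLOR_BGR2GRAY); k=np.zeros_like(g); k[186:201,332:353]=(g[186:201,332:353]>165)*255
p=cv2.findNonZero(k); print(cv2.boundingRect(p))
t=cv2.imread("pics/top0.png")[:,:,:]; g=cv2.cvtColor(t,cv2.COLOR_BGR2GRAY)
print(g[146:164,290:310])
```

```text
[334 178   1   5   5] [334. 180.]
exp jaw [351.21458313 179.79162126]
exp jaw [333.57173299 180.11917054]
exp mouth from tcp xy [341.78456352 193.96981181] tube est [341.41678975 193.96428614]
(332, 192, 21, 9)
[[197 173 131 115 113 113 112 113 122 146 163 164 165 164 152 168 198 190
  165 165]
 [189 150 118 113 113 111 104  95  95 113 129 134 143 156 149 144 180 191
  173 167]
 [183 130 113 113 111 103  86  72  69  72  79  83  99 126 136 133 169 198
  190 169]
 [183 125 112 111 101  83  71  76  92 105 106  92  79  85 108 123 164 200
  195 170]
 [184 125 111 103  84  74  96 117 125 131 132 124 110  87  82 107 162 198
  193 167]
 [183 126 110  95  72  95 125 136 137 138 137 137 132 115  87  94 160 198
  189 160]
 [181 130 107  87  78 113 136 138 139 139 142 145 142 132 109  97 165 194
  179 162]
 [183 145 105  79  89 122 137 138 138 141 164 181 170 147 128 118 172 182
  151 154]
 [184 170 119  79  94 126 137 138 138 140 161 190 196 187 175 172 188 171
  127 144]
 [178 195 161  96  94 126 137 138 138 139 147 183 205 206 202 198 186 147
  118 143]
 [153 187 176 113  90 120 136 138 139 139 145 182 206 211 208 193 159 117
  107 131]
 [122 148 149 110  82 105 129 137 139 143 148 182 207 207 196 167 129 109
  104 111]
 [115 116 117 107  91  87 110 129 141 169 187 195 202 189 160 132 115 108
  105 108]
 [116 112 112 111 104  91  87 101 124 172 191 178 169 150 121 114 112 108
  102 103]
 [117 111 112 112 111 103  92  82  91 133 149 134 121 117 113 112 112 110
  107 105]
 [120 112 112 112 111 110 106  99  96 102 111 114 113 112 113 112 111 110
  110 111]
 [136 115 112 112 112 111 111 110 109 109 111 113 112 112 112 111 111 110
  111 110]
 [146 117 113 112 112 112 112 111 112 111 112 112 112 111 110 111 110 111
  111 111]]
```

Call:
move_arm(
  deltas=[
    {"x":0,"y":0,"z":0.02,"wx":0,"wy":0,"wz":0,"hand":0.484},
    {"x":0,"y":0,"z":0.035,"wx":0,"wy":0,"wz":0,"hand":0.484},
    {"x":0,"y":0,"z":0.045,"wx":0,"wy":0,"wz":0,"hand":0.484},
    {"x":0,"y":0,"z":0.055,"wx":0,"wy":0,"wz":0,"hand":0.484},
    {"x":0,"y":0,"z":0.065,"wx":0,"wy":0,"wz":0,"hand":0.484},
    {"x":0,"y":0,"z":0.065,"wx":0,"wy":0,"wz":0,"hand":0.484},
  ],
)

```text
time: 6.1
tool_pos: [0.6219, 0.0254, 0.1833]
tool_rot: [-3.139, 0.001, 1.243]
contact_force: [0.2, -0.3, -0.6]
opening: 0.0447
```

Call:
move_arm(
  deltas=[
    {"x":0,"y":0,"z":0.012,"wx":0,"wy":0,"wz":0,"hand":0.484},
    {"x":0,"y":0,"z":0.024,"wx":0,"wy":0,"wz":0,"hand":0.484},
    {"x":0,"y":0,"z":0.034,"wx":0,"wy":0,"wz":0,"hand":0.484},
    {"x":0,"y":0,"z":0.041,"wx":0,"wy":0,"wz":0,"hand":0.484},
    {"x":0,"y":0,"z":0.045,"wx":0,"wy":0,"wz":0,"hand":0.484},
    {"x":0,"y":0,"z":0.045,"wx":0,"wy":0,"wz":0,"hand":0.484},
    {"x":0,"y":0,"z":0.045,"wx":0,"wy":0,"wz":0,"hand":0.484},
  ],
)

```text
time: 6.98
tool_pos: [0.6226, 0.0254, 0.14]
tool_rot: [3.141, -0.0, 1.243]
contact_force: [0.2, 0.8, -0.7]
opening: 0.0443
```

Call:
move_arm(
  deltas=[
    {"x":0,"y":0,"z":0,"wx":0,"wy":0,"wz":0,"hand":0.45},
    {"x":0,"y":0,"z":0,"wx":0,"wy":0,"wz":0,"hand":0.42},
    {"x":0,"y":0,"z":0,"wx":0,"wy":0,"wz":0,"hand":0.4},
    {"x":0,"y":0,"z":0,"wx":0,"wy":0,"wz":0,"hand":0.38},
    {"x":0,"y":0,"z":0,"wx":0,"wy":0,"wz":0,"hand":0.38},
    {"x":0,"y":0,"z":0,"wx":0,"wy":0,"wz":0,"hand":0.38},
  ],
  grip_force=25,
)

```text
time: 7.72
tool_pos: [0.6229, 0.0254, 0.1411]
tool_rot: [3.14, -0.0, 1.243]
contact_force: [-2.0, 0.2, 4.7]
opening: 0.0388
```

Call:
move_arm(
  deltas=[
    {"x":0,"y":0,"z":-0.01,"wx":0,"wy":0,"wz":0,"hand":0.38},
    {"x":0,"y":0,"z":-0.025,"wx":0,"wy":0,"wz":0,"hand":0.38},
    {"x":0,"y":0,"z":-0.045,"wx":0,"wy":0,"wz":0,"hand":0.38},
    {"x":0,"y":0,"z":-0.07,"wx":0,"wy":0,"wz":0,"hand":0.38},
    {"x":0,"y":0,"z":-0.1,"wx":0,"wy":0,"wz":0,"hand":0.38},
    {"x":0,"y":0,"z":-0.125,"wx":0,"wy":0,"wz":0,"hand":0.38},
    {"x":0,"y":0,"z":-0.135,"wx":0,"wy":0,"wz":0,"hand":0.38},
    {"x":0,"y":0,"z":-0.135,"wx":0,"wy":0,"wz":0,"hand":0.38},
  ],
)

```text
time: 8.72
tool_pos: [0.6226, 0.0255, 0.2753]
tool_rot: [3.14, -0.0, 1.243]
contact_force: [-0.5, 0.0, -1.9]
opening: 0.0384
```

Run:
```python
from h import *
im=viewer.read_camera("side")[:,:,::-1].copy(); cv2.imwrite("pics/side6.png",im)
a=crop(im,300,110,400,240,4)
t=cv2.imread("pics/top0.png"); b=crop(t,170,185,245,260,5); 
g=cv2.cvtColor(t,cv2.COLOR_BGR2GRAY); print(g[222,172:242].tolist()); print(g[188:262,205].tolist())
q=np.zeros((520,800,3),np.uint8); q[:,:400]=a; q[:375,410:785]=b; cv2.imwrite("pics/m6.png",q)
o=monitor.observe(); print(o['time'],o['tool_pos'],o['tool_rot'],o['contact_force'],o['opening'])
```

```text
[167, 168, 167, 168, 168, 169, 169, 168, 168, 165, 129, 115, 115, 116, 116, 142, 147, 163, 167, 168, 166, 166, 167, 167, 167, 168, 167, 168, 168, 168, 168, 167, 164, 165, 165, 164, 165, 166, 163, 164, 167, 168, 168, 166, 166, 167, 167, 165, 165, 165, 166, 169, 165, 152, 140, 147, 153, 126, 142, 167, 169, 170, 170, 170, 170, 170, 170, 170, 170, 170]
[110, 110, 111, 111, 111, 112, 112, 113, 112, 112, 109, 104, 102, 102, 107, 110, 115, 117, 118, 118, 118, 118, 118, 119, 119, 120, 121, 121, 121, 121, 121, 125, 150, 162, 165, 165, 165, 165, 164, 165, 165, 166, 166, 167, 168, 168, 168, 168, 168, 167, 170, 185, 181, 170, 165, 164, 161, 148, 124, 115, 114, 115, 114, 113, 113, 113, 121, 161, 168, 170, 170, 170, 168, 168]
8.775 [0.62226438 0.02549183 0.27422504] [-3.14089830e+00  1.83428851e-04  1.24266777e+00] [-0.41925904 -0.45966886 -1.01813325] 0.03821529918107714
```

View pics/m6.png

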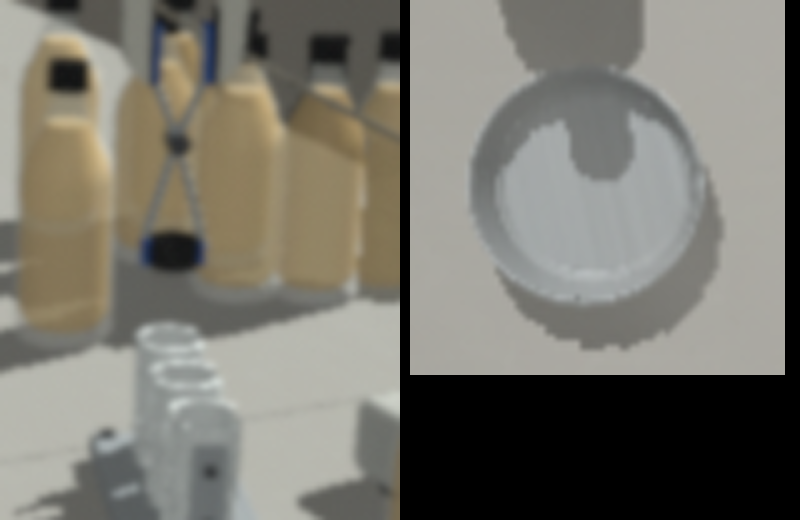

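The tongs hold the cap, seen at (343,173) clear of the tube. The dish rim spans columns 182–228.6 and rows 198–245.6, so its centre is about (205.3,221.9), which is (0.458, 0.265).

Call:
move_arm(
  deltas=[
    {"x":0.018,"y":-0.024,"z":0,"wx":0,"wy":0,"wz":0,"hand":0.38},
    {"x":0.045,"y":-0.06,"z":0,"wx":0,"wy":0,"wz":0,"hand":0.38},
    {"x":0.075,"y":-0.1,"z":0,"wx":0,"wy":0,"wz":0,"hand":0.38},
    {"x":0.105,"y":-0.14,"z":0,"wx":0,"wy":0,"wz":0,"hand":0.38},
    {"x":0.135,"y":-0.18,"z":0,"wx":0,"wy":0,"wz":0,"hand":0.38},
    {"x":0.16,"y":-0.214,"z":0,"wx":0,"wy":0,"wz":0,"hand":0.38},
    {"x":0.174,"y":-0.2325,"z":0,"wx":0,"wy":0,"wz":0,"hand":0.38},
    {"x":0.174,"y":-0.2325,"z":0.01,"wx":0,"wy":0,"wz":0,"hand":0.38},
  ],
)

```text
time: 9.78
tool_pos: [0.4575, 0.2662, 0.264]
tool_rot: [-3.141, 0.0, 1.245]
contact_force: [0.2, 0.3, -0.4]
opening: 0.038
```

Run:
```python
from h import *
print("dish",plane("top",(205.3,221.9),.026))
im=viewer.read_camera("side")[:,:,::-1].copy(); cv2.imwrite("pics/side7.png",im)
o=monitor.observe(); print(o['time'],o['tool_pos'],o['tool_rot'],o['contact_force'],o['opening'])
T=o['tool_pos']; print("proj cap",proj("side",T-[0,0,.112]),"dish",proj("side",[.458,.265,.026]))
```

```text
dish [0.45929664 0.26467393 0.026     ]
9.825 [0.4574877  0.26497006 0.26207291] [-3.13919023e+00  2.63836465e-03  1.24419051e+00] [ 0.39444783 -0.13170128 -2.70046913] 0.03822887150837299
proj cap [250.58965531 158.89487473] dish [251.79591991 199.60565613]
```

Call:
move_arm(
  deltas=[
    {"x":0,"y":0,"z":0.03,"wx":0,"wy":0,"wz":0,"hand":0.38},
    {"x":0,"y":0,"z":0.06,"wx":0,"wy":0,"wz":0,"hand":0.38},
    {"x":0,"y":0,"z":0.09,"wx":0,"wy":0,"wz":0,"hand":0.38},
    {"x":0,"y":0,"z":0.11,"wx":0,"wy":0,"wz":0,"hand":0.38},
    {"x":0,"y":0,"z":0.122,"wx":0,"wy":0,"wz":0,"hand":0.38},
    {"x":0,"y":0,"z":0.13,"wx":0,"wy":0,"wz":0,"hand":0.38},
    {"x":0,"y":0,"z":0.13,"wx":0,"wy":0,"wz":0,"hand":0.38},
    {"x":0,"y":0,"z":0.13,"wx":0,"wy":0,"wz":0,"hand":0.38},
  ],
)

```text
time: 10.82
tool_pos: [0.459, 0.2652, 0.1353]
tool_rot: [3.14, -0.001, 1.243]
contact_force: [-0.5, 0.6, -1.7]
opening: 0.0383
```

Run:
```python
from h import *
im=viewer.read_camera("side")[:,:,::-1].copy(); cv2.imwrite("pics/m8.png",crop(im,200,140,300,230,6))
o=monitor.observe(); print(o['time'],o['tool_pos'],o['tool_rot'],o['contact_force'],o['opening'])
```

```text
10.875 [0.45894547 0.26523921 0.13541652] [ 3.14040240e+00 -9.05641502e-04  1.24269836e+00] [ 0.1363195  -0.6225024  -0.63501184] 0.03810122855865498
```

View pics/m8.png

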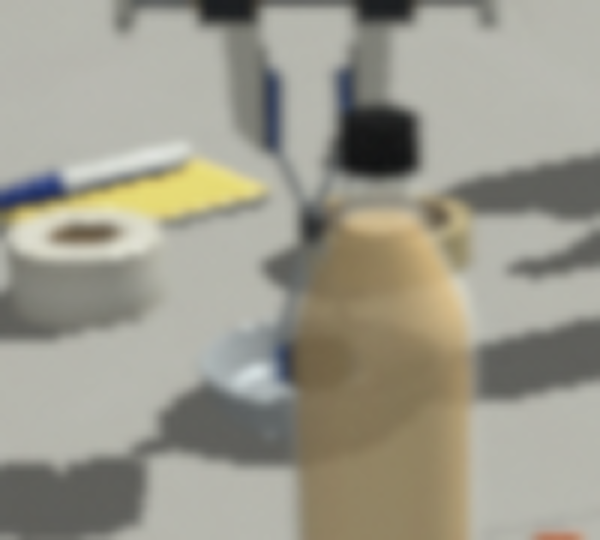

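The cap hangs over the middle of the dish, partly hidden by bottle A at (262,205). The next step is to creep down while watching the force.

Call:
move_arm(
  deltas=[
    {"x":0,"y":0,"z":0.003,"wx":0,"wy":0,"wz":0,"hand":0.38},
    {"x":0,"y":0,"z":0.006,"wx":0,"wy":0,"wz":0,"hand":0.38},
    {"x":0,"y":0,"z":0.008,"wx":0,"wy":0,"wz":0,"hand":0.38},
    {"x":0,"y":0,"z":0.009,"wx":0,"wy":0,"wz":0,"hand":0.38},
    {"x":0,"y":0,"z":0.009,"wx":0,"wy":0,"wz":0,"hand":0.38},
    {"x":0,"y":0,"z":0.009,"wx":0,"wy":0,"wz":0,"hand":0.38},
  ],
)

```text
time: 11.62
tool_pos: [0.4585, 0.2651, 0.1257]
tool_rot: [3.142, 0.0, 1.243]
contact_force: [-0.4, -0.1, -0.8]
opening: 0.0383
```

Call:
move_arm(
  deltas=[
    {"x":0,"y":0,"z":0.0005,"wx":0,"wy":0,"wz":0,"hand":0.38},
    {"x":0,"y":0,"z":0.001,"wx":0,"wy":0,"wz":0,"hand":0.38},
    {"x":0,"y":0,"z":0.0015,"wx":0,"wy":0,"wz":0,"hand":0.38},
    {"x":0,"y":0,"z":0.0015,"wx":0,"wy":0,"wz":0,"hand":0.38},
    {"x":0,"y":0,"z":0.0015,"wx":0,"wy":0,"wz":0,"hand":0.38},
  ],
)

```text
time: 12.25
tool_pos: [0.459, 0.2653, 0.1251]
tool_rot: [3.14, -0.001, 1.243]
contact_force: [0.1, -0.4, 6.4]
opening: 0.0382
```

Contact felt at 6 N. I'll open slowly to the hold width.

Call:
move_arm(
  deltas=[
    {"x":0,"y":0,"z":0,"wx":0,"wy":0,"wz":0,"hand":0.42},
    {"x":0,"y":0,"z":0,"wx":0,"wy":0,"wz":0,"hand":0.43},
    {"x":0,"y":0,"z":0,"wx":0,"wy":0,"wz":0,"hand":0.445},
    {"x":0,"y":0,"z":0,"wx":0,"wy":0,"wz":0,"hand":0.46},
    {"x":0,"y":0,"z":0,"wx":0,"wy":0,"wz":0,"hand":0.475},
    {"x":0,"y":0,"z":0,"wx":0,"wy":0,"wz":0,"hand":0.484},
    {"x":0,"y":0,"z":0,"wx":0,"wy":0,"wz":0,"hand":0.484},
  ],
)

```text
time: 13.12
tool_pos: [0.4583, 0.265, 0.1239]
tool_rot: [-3.141, 0.0, 1.243]
contact_force: [-0.2, 0.5, -0.8]
opening: 0.0449
```

Call:
move_arm(
  deltas=[
    {"x":0,"y":0,"z":-0.005,"wx":0,"wy":0,"wz":0,"hand":0.484},
    {"x":0,"y":0,"z":-0.012,"wx":0,"wy":0,"wz":0,"hand":0.484},
    {"x":0,"y":0,"z":-0.022,"wx":0,"wy":0,"wz":0,"hand":0.484},
    {"x":0,"y":0,"z":-0.04,"wx":0,"wy":0,"wz":0,"hand":0.484},
    {"x":0,"y":0,"z":-0.075,"wx":0,"wy":0,"wz":0,"hand":0.484},
    {"x":0,"y":0,"z":-0.12,"wx":0,"wy":0,"wz":0,"hand":0.484},
    {"x":0,"y":0,"z":-0.15,"wx":0,"wy":0,"wz":0,"hand":0.484},
    {"x":0,"y":0,"z":-0.15,"wx":0,"wy":0,"wz":0,"hand":0.484},
  ],
)

```text
time: 14.12
tool_pos: [0.4595, 0.2655, 0.2772]
tool_rot: [3.137, -0.004, 1.243]
contact_force: [0.5, -0.0, -1.5]
opening: 0.0441
```

Run:
```python
from h import *
im=viewer.read_camera("side")[:,:,::-1].copy(); tp=viewer.read_camera("top")[:,:,::-1].copy()
cv2.imwrite("pics/top9.png",tp); cv2.imwrite("pics/side9.png",im)
q=np.zeros((450,800,3),np.uint8); q[:,:400]=cv2.resize(crop(im,200,100,300,212,4),(400,450)); q[:400,400:]=crop(tp,150,160,350,260,2)[:200].repeat(2,0)[:400] if 0 else cv2.resize(tp[150:300,160:310],(400,400),interpolation=cv2.INTER_CUBIC)
cv2.imwrite("pics/m9.png",q)
o=monitor.observe(); print(o['time'],o['tool_pos'],o['tool_rot'],o['contact_force'],o['opening'],o['qpos'].round(3))
```

```text
14.225 [0.45811684 0.26490881 0.27374036] [-3.14120917e+00  4.47779922e-04  1.24260277e+00] [-0.47152769 -0.05239883 -1.87015806] 0.04444960441244372 [ 0.379  0.318  1.428 -0.     1.396  0.708]
```

View pics/m9.png

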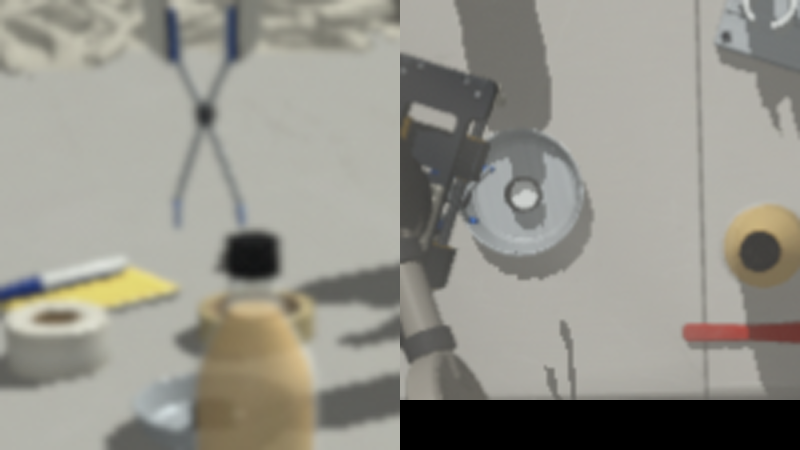

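The cap sits in the middle of the dish at about top pixel (206,222), liner up, and the dish has not moved. Now the tongs go back to the holder, passing behind bottle A.

Call:
move_arm(
  deltas=[
    {"x":-0.015,"y":0.014,"z":-0.015,"wx":0,"wy":0,"wz":4,"hand":0.484},
    {"x":-0.044,"y":0.039,"z":-0.025,"wx":0,"wy":0,"wz":12,"hand":0.484},
    {"x":-0.075,"y":0.067,"z":-0.025,"wx":0,"wy":0,"wz":20,"hand":0.484},
    {"x":-0.108,"y":0.097,"z":-0.025,"wx":0,"wy":0,"wz":29,"hand":0.484},
    {"x":-0.141,"y":0.126,"z":-0.025,"wx":0,"wy":0,"wz":38,"hand":0.484},
    {"x":-0.174,"y":0.156,"z":-0.025,"wx":0,"wy":0,"wz":46,"hand":0.484},
  ],
)

```text
time: 14.98
tool_pos: [0.5498, 0.0488, 0.2973]
tool_rot: [-3.14, 0.003, 0.435]
contact_force: [0.8, -0.1, -1.2]
opening: 0.0447
```

Run:
```python
from h import *
o=monitor.observe(); print(o['time'],o['tool_pos'],np.degrees(o['tool_rot'][2]))
c,s=np.cos(np.radians(25.2)),np.sin(np.radians(25.2))
# commanded pose now (from 0.4585,.265 yaw 71.2)
C=np.array([.4585-.174*.3222+.156*.9467,.265-.174*.9467-.156*.3222]); d=np.array([.5072,-.2713])-C
print(C,"x",d[0]*c+d[1]*s,"y",d[0]*s-d[1]*c,"wz",25.2+14.6)
```

```text
14.975 [0.5498214  0.04876929 0.29734021] 24.926688706428035
[0.5501224 0.050011 ] x -0.17564491862883255 y 0.27245541599063655 wz 39.8
```

Call:
move_arm(
  deltas=[
    {"x":-0.025,"y":0.038,"z":0,"wx":0,"wy":0,"wz":5,"hand":0.484},
    {"x":-0.051,"y":0.078,"z":0,"wx":0,"wy":0,"wz":11,"hand":0.484},
    {"x":-0.078,"y":0.12,"z":0,"wx":0,"wy":0,"wz":18,"hand":0.484},
    {"x":-0.106,"y":0.164,"z":0,"wx":0,"wy":0,"wz":25,"hand":0.484},
    {"x":-0.134,"y":0.208,"z":0,"wx":0,"wy":0,"wz":32,"hand":0.484},
    {"x":-0.16,"y":0.248,"z":0,"wx":0,"wy":0,"wz":37,"hand":0.484},
    {"x":-0.1756,"y":0.2725,"z":0.01,"wx":0,"wy":0,"wz":39.8,"hand":0.484},
    {"x":-0.1756,"y":0.2725,"z":0.03,"wx":0,"wy":0,"wz":39.8,"hand":0.484},
  ],
)

```text
time: 15.98
tool_pos: [0.5063, -0.2735, 0.2672]
tool_rot: [-3.141, 0.002, -0.259]
contact_force: [0.1, 0.4, -0.9]
opening: 0.0445
```

Call:
move_arm(
  deltas=[
    {"x":0,"y":0,"z":0.015,"wx":0,"wy":0,"wz":0,"hand":0.484},
    {"x":0,"y":0,"z":0.03,"wx":0,"wy":0,"wz":0,"hand":0.484},
    {"x":0,"y":0,"z":0.04,"wx":0,"wy":0,"wz":0,"hand":0.484},
    {"x":0,"y":0,"z":0.04,"wx":0,"wy":0,"wz":0,"hand":0.484},
    {"x":0,"y":0,"z":0.04,"wx":0,"wy":0,"wz":0,"hand":0.484},
  ],
)

```text
time: 16.6
tool_pos: [0.5076, -0.2713, 0.2299]
tool_rot: [3.141, -0.001, -0.254]
contact_force: [-0.2, -0.9, -1.0]
opening: 0.0448
```

Run:
```python
from h import *
im=viewer.read_camera("side")[:,:,::-1].copy(); cv2.imwrite("pics/side10.png",im); cv2.imwrite("pics/m10.png",crop(im,310,150,410,290,4))
o=monitor.observe(); print(o['time'],o['tool_pos'],np.degrees(o['tool_rot']),o['contact_force'],o['opening'])
T=o['tool_pos']; a=o['tool_rot'][2]; yd=np.array([-np.sin(a),np.cos(a),0])
for s in (1,-1): print("exp jaw foot",proj("side",T+s*yd*.023-[0,0,.116]),"lip",proj("side",[T[0],T[1],.082]+s*yd*.0315))
```

```text
16.65 [ 0.50760445 -0.27134988  0.22997871] [ 1.79965734e+02 -8.22911922e-02 -1.45875098e+01] [-0.83310562  0.48841996 -0.33972295] 0.04454329781928051
exp jaw foot [358.77612608 241.71119887] lip [356.82465061 253.61044874]
exp jaw foot [365.06165736 252.01190079] lip [365.27375139 268.3086369 ]
```

View pics/m10.png

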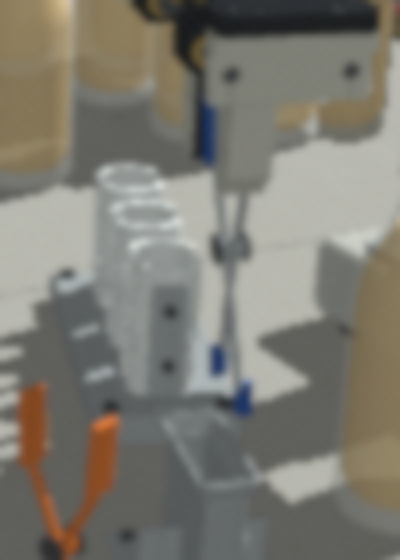

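The view shows the jaw feet at (364,243) and (371,253), about 5 px to the right of where they should be, so the tongs have swung in the pads. I'll measure the tilt.

```bash
cat > tilt.py <<'E'
from h import *
def tilt(im,o,dz=0):
    T=o['tool_pos']; a=o['tool_rot'][2]; x=np.array([np.cos(a),np.sin(a),0]); y=np.array([-np.sin(a),np.cos(a),0])
    hsv=cv2.cvtColor(im,cv2.COLOR_BGR2HSV); m=cv2.inRange(hsv,(105,90,30),(130,255,255))
    J=[proj("side",T+s*y*.023-[0,0,.107]) for s in (1,-1)]; r=[]
    for s,j in zip((1,-1),J):
        k=np.zeros_like(m); u,v=int(round(j[0]))+3,int(round(j[1])); k[v-8:v+9,u-10:u+11]=m[v-8:v+9,u-10:u+11]
        n,l,st,c=cv2.connectedComponentsWithStats(k)
        for i in range(1,n):
            if st[i][4]<4: continue
            o_,d=ray("side",c[i]); t=((T+s*y*.023-o_)@y)/(d@y); p=o_+t*d
            print("jaw",s,"px",c[i].round(1),"exp",j.round(1),"n",st[i][4],"x",((p-T)@x).round(4),"z-tcp",(p[2]-T[2]).round(4))
    g=cv2.cvtColor(im,cv2.COLOR_BGR2GRAY).astype(float); P=proj("side",T-[0,0,.036]); u,v=P.round().astype(int)
    w=np.clip(75-g[v-6:v+7,u-6:u+9],0,None); yy,xx=np.mgrid[v-6:v+7,u-6:u+9]; q=((w*xx).sum()/w.sum(),(w*yy).sum()/w.sum())
    o_,d=ray("side",q); t=((T-o_)@y)/(d@y); p=o_+t*d; print("pivot px",np.round(q,1),"exp",P.round(1),"x",((p-T)@x).round(4),"z-tcp",(p[2]-T[2]).round(4))
E
python3 - <<'E'
from tilt import *
print("after pick"); tilt(cv2.imread("pics/side4.png"),{'tool_pos':np.array([.5070,-.2712,.2734]),'tool_rot':np.array([0,0,-.2548])})
print("now"); tilt(cv2.imread("pics/side10.png"),{'tool_pos':np.array([.50760,-.27135,.22998]),'tool_rot':np.array([0,0,-.2546])})
E
```

```text
after pick
jaw 1 px [359.7 219.8] exp [359.9 218.4] n 18 x -0.0002 z-tcp -0.1102
jaw -1 px [359.8 221.1] exp [366.4 227.9] n 9 x -0.0142 z-tcp -0.0917
jaw -1 px [366.5 229.2] exp [366.4 227.9] n 13 x 0.0005 z-tcp -0.1098
pivot px [361.9 190.3] exp [365.2 189.3] x -0.0065 z-tcp -0.0376
now
jaw 1 px [364.  239.8] exp [359.  237.8] n 16 x 0.0109 z-tcp -0.1125
jaw -1 px [364. 241.] exp [365.3 247.9] n 9 x -0.0037 z-tcp -0.0915
jaw -1 px [370.1 250.1] exp [365.3 247.9] n 25 x 0.0101 z-tcp -0.1126
pivot px [364.  212.4] exp [364.2 210.2] x -0.0002 z-tcp -0.0407
```

The tilt is about 4.6°, with the tips toward the tool's +x, and the tongs have slipped about 2.5 mm lower. I'll tilt the tool to compensate, pivoting about the grasp point.

Call:
move_arm(
  deltas=[
    {"x":-0.0005,"y":0,"z":0,"wx":0,"wy":-1.5,"wz":0,"hand":0.484},
    {"x":-0.001,"y":0,"z":0,"wx":0,"wy":-3,"wz":0,"hand":0.484},
    {"x":-0.0015,"y":0,"z":0,"wx":0,"wy":-4.6,"wz":0,"hand":0.484},
    {"x":-0.0015,"y":0,"z":0,"wx":0,"wy":-4.6,"wz":0,"hand":0.484},
    {"x":-0.0015,"y":0,"z":0,"wx":0,"wy":-4.6,"wz":0,"hand":0.484},
  ],
)

```text
time: 17.27
tool_pos: [0.5058, -0.2708, 0.229]
tool_rot: [-3.142, 0.08, -0.255]
contact_force: [-0.8, -0.2, -1.2]
opening: 0.0444
```

Run:
```python
from tilt import *
im=viewer.read_camera("side")[:,:,::-1].copy(); cv2.imwrite("pics/side11.png",im)
o=monitor.observe(); print(o['time'],o['tool_pos'],np.degrees(o['tool_rot']),o['contact_force'],o['opening'])
T=np.array([.50760,-.27135,.22998]); tilt(im,{'tool_pos':T,'tool_rot':np.array([0,0,-.2546])})
# holder mouth in side: lip height 0.082; check with bright lip corners later
```

```text
17.325 [ 0.50574764 -0.27083251  0.22916275] [-179.99957342    4.59831502  -14.59965248] [ 0.50931877 -0.06448008 -0.49036193] 0.04439603685679266
jaw 1 px [358.9 240.5] exp [359.  237.8] n 16 x 0.0001 z-tcp -0.1132
jaw -1 px [358.9 241.4] exp [365.3 247.9] n 11 x -0.014 z-tcp -0.0915
jaw -1 px [365.1 250.8] exp [365.3 247.9] n 25 x -0.0 z-tcp -0.1133
pivot px [361.8 213.2] exp [364.2 210.2] x -0.0047 z-tcp -0.0423
```

Call:
move_arm(
  deltas=[
    {"x":0.0008,"y":0,"z":0.01,"wx":0,"wy":0,"wz":0,"hand":0.484},
    {"x":0.0016,"y":0,"z":0.02,"wx":0,"wy":0,"wz":0,"hand":0.484},
    {"x":0.0024,"y":0,"z":0.03,"wx":0,"wy":0,"wz":0,"hand":0.484},
    {"x":0.003,"y":0,"z":0.038,"wx":0,"wy":0,"wz":0,"hand":0.484},
    {"x":0.0036,"y":0,"z":0.045,"wx":0,"wy":0,"wz":0,"hand":0.484},
    {"x":0.0036,"y":0,"z":0.045,"wx":0,"wy":0,"wz":0,"hand":0.484},
  ],
)

```text
time: 18.08
tool_pos: [0.5055, -0.2707, 0.1834]
tool_rot: [-3.141, 0.081, -0.255]
contact_force: [-0.4, -0.1, -0.8]
opening: 0.0444
```

Run:
```python
from h import *
im=viewer.read_camera("side")[:,:,::-1].copy(); cv2.imwrite("pics/side12.png",im); cv2.imwrite("pics/m12.png",crop(im,310,170,410,290,5))
o=monitor.observe(); print(o['time'],o['tool_pos'],np.degrees(o['tool_rot']),o['contact_force'],o['opening'])
```

```text
18.125 [ 0.50577114 -0.2708395   0.18397501] [-179.99917055    4.6081673   -14.60002025] [-0.14536822 -0.30197943 -1.0423292 ] 0.043989943904778214
```

Call:
move_arm(
  deltas=[
    {"x":0.0008,"y":0,"z":0.01,"wx":0,"wy":0,"wz":0,"hand":0.484},
    {"x":0.0016,"y":0,"z":0.02,"wx":0,"wy":0,"wz":0,"hand":0.484},
    {"x":0.0024,"y":0,"z":0.03,"wx":0,"wy":0,"wz":0,"hand":0.484},
    {"x":0.0032,"y":0,"z":0.04,"wx":0,"wy":0,"wz":0,"hand":0.484},
    {"x":0.0038,"y":0,"z":0.047,"wx":0,"wy":0,"wz":0,"hand":0.484},
    {"x":0.0042,"y":0,"z":0.052,"wx":0,"wy":0,"wz":0,"hand":0.484},
    {"x":0.0042,"y":0,"z":0.052,"wx":0,"wy":0,"wz":0,"hand":0.484},
  ],
)

```text
time: 19.0
tool_pos: [0.5057, -0.2708, 0.1316]
tool_rot: [-3.141, 0.081, -0.255]
contact_force: [-0.4, -0.3, -1.4]
opening: 0.0445
```

Call:
move_arm(
  deltas=[
    {"x":0,"y":0,"z":0.001,"wx":0,"wy":0,"wz":0,"hand":0.484},
    {"x":0,"y":0,"z":0.002,"wx":0,"wy":0,"wz":0,"hand":0.484},
    {"x":0,"y":0,"z":0.003,"wx":0,"wy":0,"wz":0,"hand":0.484},
    {"x":0,"y":0,"z":0.004,"wx":0,"wy":0,"wz":0,"hand":0.484},
    {"x":0,"y":0,"z":0.004,"wx":0,"wy":0,"wz":0,"hand":0.484},
    {"x":0,"y":0,"z":0.004,"wx":0,"wy":0,"wz":0,"hand":0.484},
  ],
)

```text
time: 19.75
tool_pos: [0.5055, -0.2708, 0.1279]
tool_rot: [3.142, 0.08, -0.255]
contact_force: [-0.2, 0.9, -0.9]
opening: 0.0446
```

Call:
move_arm(
  deltas=[
    {"x":0,"y":0,"z":0.0007,"wx":0,"wy":0,"wz":0,"hand":0.484},
    {"x":0,"y":0,"z":0.0015,"wx":0,"wy":0,"wz":0,"hand":0.484},
    {"x":0,"y":0,"z":0.0015,"wx":0,"wy":0,"wz":0,"hand":0.484},
    {"x":0,"y":0,"z":0.0015,"wx":0,"wy":0,"wz":0,"hand":0.484},
  ],
)

```text
time: 20.25
tool_pos: [0.5058, -0.2713, 0.1274]
tool_rot: [3.141, 0.078, -0.255]
contact_force: [-0.7, -0.4, 5.1]
opening: 0.0446
```

Contact with the holder floor at 5 N. I'll release gently and retract.

Call:
move_arm(
  deltas=[
    {"x":0,"y":0,"z":0,"wx":0,"wy":0,"wz":0,"hand":0.5},
    {"x":0,"y":0,"z":0,"wx":0,"wy":0,"wz":0,"hand":0.515},
    {"x":0,"y":0,"z":0,"wx":0,"wy":0,"wz":0,"hand":0.53},
    {"x":0,"y":0,"z":0,"wx":0,"wy":0,"wz":0,"hand":0.58},
    {"x":0,"y":0,"z":0,"wx":0,"wy":0,"wz":0,"hand":0.65},
    {"x":0,"y":0,"z":0,"wx":0,"wy":0,"wz":0,"hand":0.72},
    {"x":0,"y":0,"z":0,"wx":0,"wy":0,"wz":0,"hand":0.72},
  ],
)

```text
time: 21.12
tool_pos: [0.5053, -0.2706, 0.1263]
tool_rot: [-3.142, 0.08, -0.255]
contact_force: [0.8, 0.1, 0.2]
opening: 0.0656
```

Call:
move_arm(
  deltas=[
    {"x":0,"y":0,"z":-0.01,"wx":0,"wy":0,"wz":0,"hand":0.72},
    {"x":0,"y":0,"z":-0.03,"wx":0,"wy":0,"wz":0,"hand":0.72},
    {"x":0,"y":0,"z":-0.06,"wx":0,"wy":0,"wz":0,"hand":0.72},
    {"x":0,"y":0,"z":-0.11,"wx":0,"wy":0,"wz":0,"hand":0.72},
    {"x":0,"y":0,"z":-0.16,"wx":0,"wy":0,"wz":0,"hand":0.72},
    {"x":-0.05,"y":0.03,"z":-0.18,"wx":0,"wy":0,"wz":0,"hand":0.72},
    {"x":-0.1,"y":0.06,"z":-0.18,"wx":0,"wy":0,"wz":0,"hand":0.72},
    {"x":-0.1,"y":0.06,"z":-0.18,"wx":0,"wy":0,"wz":0,"hand":0.72},
  ],
)

```text
time: 22.12
tool_pos: [0.4051, -0.3082, 0.3159]
tool_rot: [3.14, 0.079, -0.259]
contact_force: [0.8, -0.1, -0.1]
opening: 0.0663
```

Run:
```python
from h import *
im=viewer.read_camera("side")[:,:,::-1].copy(); tp=viewer.read_camera("top")[:,:,::-1].copy()
cv2.imwrite("pics/side13.png",im); cv2.imwrite("pics/top13.png",tp)
q=np.zeros((590,800,3),np.uint8); q[:,:390]=cv2.resize(im[150:310,305:411],(390,590),interpolation=cv2.INTER_CUBIC)
q[:290,400:]=cv2.resize(tp[125:270,170:370],(400,290),interpolation=cv2.INTER_CUBIC)
q[295:585,400:]=cv2.resize(tp[120:265,330:530],(400,290),interpolation=cv2.INTER_CUBIC); cv2.imwrite("pics/m13.png",q)
o=monitor.observe(); print(o['time'],o['tool_pos'],np.degrees(o['tool_rot']),o['contact_force'],o['opening'])
```

```text
22.225 [ 0.40769603 -0.30750228  0.31483193] [179.97148183   4.49759717 -14.66858241] [ 0.66698585  0.39135246 -0.48442571] 0.06613582212356456
```

View pics/m13.png

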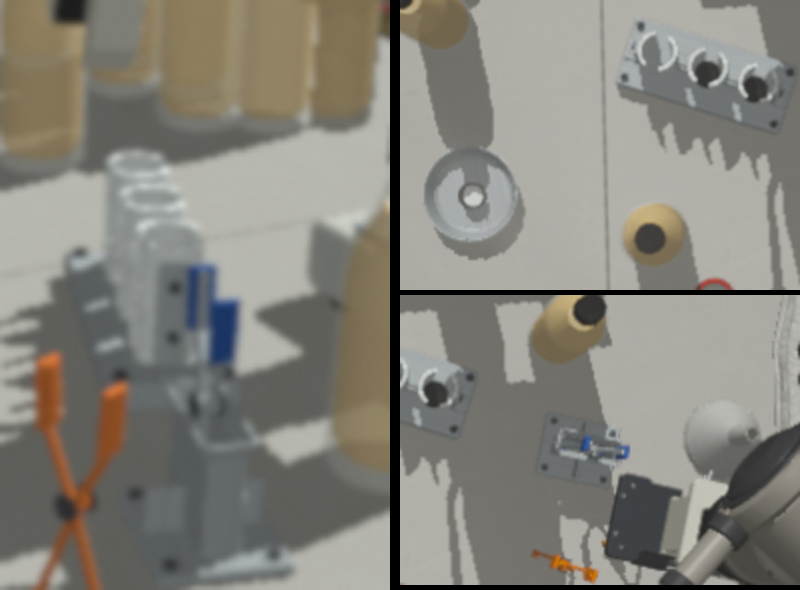

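The final view shows the tongs standing in the holder (handles near (360,230)) and the left tube empty. The other two caps are in place, the cap lies centred in the dish, and the bottles and orange look-alikes are still standing. One last numeric check, then I'll hand in.

Run:
```python
from h import *
for f in ("side1","side13"):
    im=cv2.imread(f"pics/{f}.png"); m=cv2.inRange(cv2.cvtColor(im,cv2.COLOR_BGR2HSV),(105,110,40),(130,255,255)); k=np.zeros_like(m); k[170:320,350:385]=m[170:320,350:385]
    n,l,st,c=cv2.connectedComponentsWithStats(k); print(f,[(st[i].tolist(),c[i].round(1).tolist()) for i in range(1,n) if st[i][4]>8])
a,b=cv2.imread("pics/top0.png"),cv2.imread("pics/top13.png")
for nm,(x0,y0,x1,y1) in dict(bottleA=(275,222,320,262),bottleB=(155,105,210,152),bottleC=(390,112,437,156),dish=(180,196,232,248)).items():
    print(nm,"changed px",int((cv2.absdiff(a,b)[y0:y1,x0:x1].max(2)>40).sum()))
print(robot.hand_in())
```

```text
side1 [([358, 222, 2, 15, 20], [358.2, 227.8]), ([363, 231, 8, 16, 101], [366.4, 237.9])]
side13 [([356, 223, 3, 15, 26], [356.8, 230.4]), ([362, 232, 7, 16, 95], [365.0, 238.8])]
bottleA changed px 0
bottleB changed px 0
bottleC changed px 0
dish changed px 104
the job is handed in; nothing more can be done
None
```

The job is done and handed in at about 22 s of the 58 s allowed; hand-in gave no verdict. I took the blue tongs from their holder, lifted the wrong-way-up cap out of the left (+y) tube, and set it down in the middle of the dish. I then stood the tongs back in the holder. Only the tongs touched the cap.

**Last checks that passed:**
- The left tube is empty and the other two caps are still in their tubes.
- The three bottles show no changed pixels in the top view.
- The dish rim was where it started (read by eye after I set the cap down). The 104 changed pixels in the dish area come from the cap lying in it.
- The contact forces I read peaked at about 6 N setting the cap down, 5 N setting the tongs down and 9 N when first gripping them.

**What did not go to plan:**
- **Tongs swung:** they tilted about 4.6° and slipped about 2.5 mm in the grip on the way. I tilted the tool to put them upright before lowering them into the holder.
- **Tongs position:** the handles now stand about 1.5 pixels (roughly 3 mm) from where they started, within the holder's play.
- **First move refused:** the first move call was rejected because of missing keys, so nothing moved.
- **One orange look-alike hidden:** the gripper covered it in the last top view and I did not check it there; the arm passed well above both.

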